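Unlock the pantry honesty box and hold the key turned

ROBOT

A 7-joint arm with a two-finger parallel gripper is mounted at the origin on the work surface. World frame = base frame: x ahead of the robot, y to its left, z up, the work surface at z = 0. Lengths are in m, angles in rad, forces in N, time in s.
With the tool pointing down it reaches from about 0.425 to 0.925 m from the base axis. Payload 6.8 kg.
Tool frame: the origin (TCP) lies on the front face of the gripper's body, between the roots of the fingers; the fingertips stand 73 mm ahead of it and the grasp point (between the pads) lies 54 mm ahead of it; z points along the fingers, y is the direction in which the jaws open and shut (so a half turn about z gives the same grasp; the last joint's range is limited). The gripper opens to 85 mm and grips with 20 to 120 N. Pads are 22 mm wide; open, the fingers measure 114 mm over their backs; the gripper's body (76 mm by 85 mm) begins 54 mm behind the grasp point. The pads swing forward as they close: fully open they stand 13 mm farther back than shut.
Start: joints at [1.178, 0.477, 0.022, 1.555, -0.011, 1.109, -0.083], TCP at [0.19, -0.648, 0.304] pointing down, gripper open.
Joint ranges: [-2.96, 2.96], [-0.34, 2.1], [-1.41, 1.46], [0.24, 2.44], [-1.37, 4.51], [0.17, 1.92], [-2.96, 2.96]. Speed limits (rad/s): [2.39, 2.39, 3.14, 3.14, 3.14, 3.14, 3.14].

INTERFACE

Orientations are given as a unit quaternion [w, x, y, z].
In Python, from station import get_obs, read_camera, hand_in, spot_in, cut_out, spot_point gives the robot as it stands. The module is installed in compiled form; this text tells all that it offers.
- The arm moves only by the tool move_arm, never from a script. Its arguments are lists of equal length, an entry for each row: "gripper": the opening, from 0 (shut) to 1 (fully open); "xyz": the shift along the tool's x, y, z in cm, a list of three; "twist": the turn about the tool's z in rad. A call has 1 to 5 rows; each row is the pose to reach, as a shift and turn from the pose commanded when the call began, along the tool's axes at that moment; what a row does not reach only later rows make up. A row lasts 1/12 s, in which the tool goes at most 41.7 mm and 7.16 degrees, less where a joint would pass 70% of its speed; a pose out of reach is approached as far as the arm can. A call with a gripper value outside its range is refused whole. The fingers move at their own pace and stop on an object; "squeeze" is the grip in N (left out, the last holds). Time passes only in rows, so rows that repeat a pose let the fingers close. It gives the time, the measured TCP pose, the force and the opening at its end, in the units of the state.
- get_obs(): the state, without advancing time (a new reading comes with each control period).
- read_camera(name): name is "scene" or "top" or "wrist"; returns a dict with "pixels" (384x512x3 uint8, red, green, blue), "fx", "fy", "cx", "cy" (pixels), "k1" (the pictures are not rectified: a ray, as slopes to the right and down, at radius r is drawn at 1 + k1 r^2 times it, then the intrinsics apply), "R" (3x3) and "t" (3): a world point X has camera coordinates R X + t. Camera axes: x right, y down, z forward; pixel columns grow to the right and rows downward; lengths in m; the calibration is good to about 2 mm. A picture is of the moment at which its call begins. There is no depth.
- hand_in(): hands the job in, once; it reports no verdict.
Trained networks look in the newest picture that a camera, given by its name, has taken for a name from the list of things; names that differ only in an ending like _2 or _b are one class to them, and where a whole thing is asked for, a point or a joint stands for the part that bears it (a point fixed in the world has none). Each returns a list of dicts, best first, with "p" (0 to 1); they miss things now and then, are a little off and sometimes report something else, mostly with a low value. They report only what shows in the picture. A call takes as long as a camera call.
- spot_in(query, camera): "centre" ([x, y, z] in m, in world coordinates, good to about 4 mm: the middle of the surface that is visible of it).
- cut_out(query, camera): "pixels" (384x512 bool, what is visible of it).
- spot_point(query, camera): "centre" ([x, y, z] in m, in world coordinates, good to about 4 mm: a listed point, or the origin of a listed thing).
The state is a dict: "t": time; "q": joint angles; "joint_vel": joint speeds; "joint_torque": joint torques, N m; "eef_pos": TCP position; "tool_rot": TCP orientation; "contact_force": force on the tool from outside, world axes, zero at the start; "torque": the same for the moment, N m; "gripper_width": opening from 0.0 (shut) to 1.0 (fully open).
Only numpy, scipy, OpenCV 4.12 (cv2) and the standard library are available. Lean on these libraries where they do the work, as an engineer would, in place of code of your own. Each camera call takes 0.05 s, during which the arm holds its last target.

TASK

Take the key with the wide rectangular head out of the wooden key block, push it fully home in the lock on top of the clear honesty box (the lock's pins are sticky, so wiggle it if it stops part-way), and turn it a quarter turn clockwise as seen from above, to its stop. The lock springs back when let go, so finish while still holding the key turned, so that I can lift the lid. Leave the other keys, the mug and the jar where they are.

Things in the scene. Friction and masses are not known exactly. Their poses are not given: they have to be found in the camera images.
- block: Fixed wooden key block, 60 x 200 x 36 mm (its x, y, z); origin at the centre of its underside. Three slots in its top, in a row along its y at -62, 0 and +62 mm, each 11 mm (along y) x 5 mm and 31 mm deep, each with one key standing in it, blade down, with a little play. Which key is in which slot varies.
- wide_key_head (a point): Centre of the head of the honesty box's key (about 30 g): a black plastic slab with a grey panel, 42 mm wide (its x) x 10 mm thick (its y) x 36 mm high (its z, up). Under the head a collar 17 x 9 x 6 mm that comes to rest on the block or on the lock face, this point then being 24 mm above that face. In the block its x runs along the block's y.
- wide_key_tip (a point): Tip of the wide key's steel blade, 52 mm below the head's centre. The blade runs 28 mm from the collar to this tip, 9 mm wide (along the head's width) x 3.2 mm thick; its last 3.5 mm taper to 3 x 1.2 mm. It fits the lock either way round.
- round_key1_head (a point): One of the two other keys, to be left in the block: round black head 28 mm across and 10 mm thick, same collar and blade. The point is 4 mm above the middle of its head, 24 mm above the block's top.
- round_key2_head (a point): The other round-headed key, exactly alike.
- box: Honesty box: fixed clear acrylic case with coins in it and a clear lid, 160 x 220 x 116 mm (its x, y, z; the lid overhangs 3 mm); origin at the centre of its underside. The lock is in the lid, 48 mm from the middle towards the front (-x).
- lock_face (a point): Centre of the lock's face, at the keyway's mouth, 118 mm above the counter, 2 mm above the lid; axes as the box's. The face looks straight up: brass plug 18 mm across in a flat steel ring 34 mm across. At rest the keyway runs along the box's y, 11 mm long x 4.6 mm wide, its mouth dished by 1.5 mm all round, 30 mm deep. The key is fully home when its collar is on this face.
- keyway_pins (a point): A point on the lock's axis 13 mm below its face, half-way between two sticky pins that stand into the keyway from its two ends, 9 and 17 mm down. Pushing straight down past a pin takes some 15 to 25 N; rocking the key 1.5 to 2 mm to and fro along the keyway while pressing down lightly works the pins aside, after which they stay aside.
- lock (a joint): Turn of the lock plug, rad: 0 at rest, grows clockwise seen from above, stop at 1.57 (a quarter turn). A spring turns it back: 0.04 N m at 0, 0.12 N m at the stop, plus 0.02 N m of friction. The key has about 0.16 rad of play in the keyway before the plug follows, so the key goes a little past a quarter turn.
- mug_center (a point): White mug 82 mm across, 92 mm high, handle on one side; centre, half-way up. To be left alone.
- tea_jar_center (a point): Glass jar with a light lid, 84 mm across, 130 mm high; centre, half-way up. To be left alone.

How it is judged:
By the outcome, as a careful person would: the job done as asked, in the order asked, and still so for the second after the job is handed in, while the arm keeps its last pose, push and grip.
It also fails if it takes over 69 s, if anything falls off the work surface, if the arm or the gripper's body presses on something with over 40 N, if the wrist force passes 120 N, or if a joint passes its speed limit or range.

## Working session

There is one attempt and no reset: what is moved stays moved. The work goes in short steps, Python scripts to look and compute and a tool call to move; the robot and the scene stay as the last step left them, time stands still between calls to the robot, and variables do not carry over. Pictures are saved under pics/ and viewed, and the job is handed in when it is done.

Besides the shell and the picture viewer there is one more tool, called after ">>>" in YAML: its name, and indented under it one key for each argument. move_arm: Moves the arm, as the interface text tells. Its arguments: {"type":"object","properties":{"gripper":{"type":"array","items":{"type":"number"}},"xyz":{"type":"array","items":{"type":"array","items":{"type":"number"}}},"twist":{"type":"array","items":{"type":"number"}},"squeeze":{"type":"number"}},"required":["gripper","xyz","twist"]}

```bash
mkdir -p pics; python3 - <<'E'
from station import *
import cv2,numpy as np
o=get_obs(); print({k:np.round(v,3) for k,v in o.items()})
for c in ["scene","top","wrist"]:
    r=read_camera(c); cv2.imwrite(f"pics/{c}0.png",r["pixels"][...,::-1])
    print(c,r["fx"],r["cx"],r["cy"],r["k1"],np.round(r["R"],3).tolist(),np.round(r["t"],3))
for c in ["scene","top"]:
    for q in ["wide_key_head","wide_key_tip","round_key1_head","block","box","lock_face","mug_center","tea_jar_center"]:
        print(c,q,[(np.round(d["centre"],4).tolist(),round(d["p"],2)) for d in spot_point(q,c)[:3]])
E
```

```text
{'t': np.float64(0.0), 'q': array([ 1.178,  0.478,  0.022,  1.556, -0.011,  1.109, -0.083]), 'joint_vel': array([-0.001, -0.   ,  0.   , -0.001, -0.001, -0.   , -0.   ]), 'joint_torque': array([-1.0000e-03, -5.9646e+01,  1.6080e+00, -2.8120e+01,  1.3000e-02,
        9.0000e-03, -0.0000e+00]), 'eef_pos': array([ 0.19 , -0.647,  0.303]), 'tool_rot': array([-0.001,  0.99 ,  0.142, -0.   ]), 'contact_force': array([ 0.651, -0.572, -0.349]), 'torque': array([0.023, 0.002, 0.051]), 'gripper_width': np.float64(1.002)}
scene 388.8229926852952 252.61308272629685 189.08744110161857 -0.008673700136155786 [[-0.272, 0.962, -0.007], [0.575, 0.157, -0.803], [-0.771, -0.223, -0.596]] [ 0.087 -0.293  1.652]
top 438.7800185132386 258.2639053090524 197.66490878125418 8.686197880839228e-05 [[0.01, -1.0, 0.0], [-0.989, -0.01, -0.149], [0.149, 0.001, -0.989]] [0.073 0.634 1.178]
wrist 339.7084228653332 254.81855790143578 188.86992293857014 -0.05770523148028002 [[0.281, -0.96, -0.002], [-0.915, -0.269, 0.302], [-0.291, -0.084, -0.953]] [-0.675 -0.039  0.381]
scene wide_key_head [([0.5337, -0.3156, 0.0592], 0.54)]
scene wide_key_tip [([0.532, -0.3134, 0.0082], 0.56)]
scene round_key1_head [([0.5382, -0.2533, 0.0027], 0.44)]
scene block [([0.5395, -0.2518, 0.0035], 0.75), ([0.5514, 0.1807, 0.1049], 0.55)]
scene box [([0.6013, 0.1892, 0.0005], 0.85)]
scene lock_face [([0.5511, 0.1826, 0.121], 0.73)]
scene mug_center [([0.7538, -0.0729, 0.0515], 0.9), ([0.5422, -0.1917, 0.056], 0.5)]
scene tea_jar_center [([0.4582, 0.4057, 0.0634], 0.7), ([0.5996, 0.1894, -0.0023], 0.64)]
top wide_key_head [([0.5359, -0.3157, 0.0593], 0.66)]
top wide_key_tip []
top round_key1_head [([0.5372, -0.2518, 0.061], 0.38)]
top block [([0.5407, -0.252, -0.0019], 0.92)]
top box [([0.6011, 0.1901, 0.001], 0.88)]
top lock_face [([0.55, 0.184, 0.1188], 0.92)]
top mug_center [([0.756, -0.0644, 0.0495], 0.87)]
top tea_jar_center [([0.4557, 0.4099, 0.0648], 0.79)]
```

View pics/scene0.png

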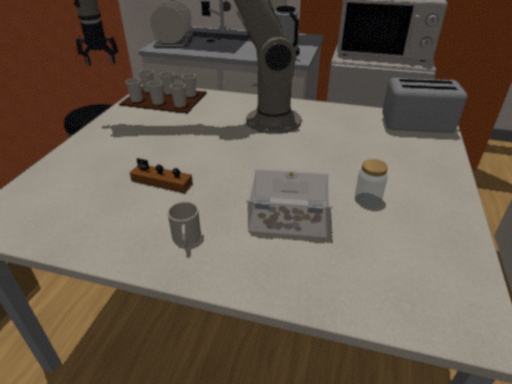

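View pics/top0.png

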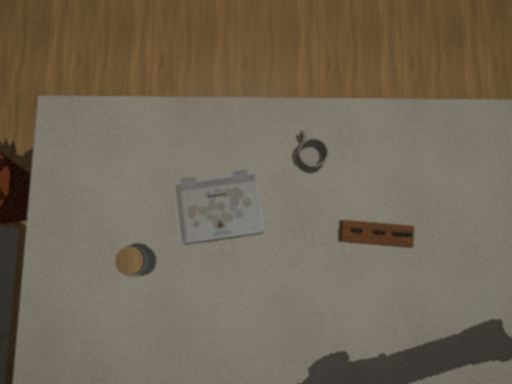

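View pics/wrist0.png

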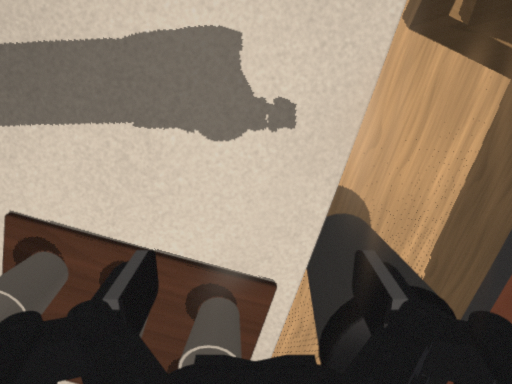

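The scene shows the wide key at the far (-y) end of the block, around scene px (142,163) and top px (402,234). The lock is at top px (220,224). Next I measure the yaws.

```bash
cat > h.py <<'E'
from station import *
import cv2,numpy as np
from scipy.spatial.transform import Rotation as Rn
def px2w(r,uv,z):
    uv=np.atleast_2d(np.asarray(uv,float)); 
    d=(uv-[r["cx"],r["cy"]])/[r["fx"],r["fy"]]
    s=d.copy()
    for _ in range(8): s=d/(1+r["k1"]*(s**2).sum(1,keepdims=True))
    ray=np.c_[s,np.ones(len(s))]@np.array(r["R"]); c=-np.array(r["R"]).T@r["t"]
    return c+ray*((z-c[2])/ray[:,2])[:,None]
def w2px(r,X):
    p=np.atleast_2d(X)@np.array(r["R"]).T+r["t"]; s=p[:,:2]/p[:,2:]
    s=s*(1+r["k1"]*(s**2).sum(1,keepdims=True)); return s*[r["fx"],r["fy"]]+[r["cx"],r["cy"]]
def tool():
    o=get_obs(); q=o["tool_rot"]; return np.array(o["eef_pos"]),Rn.from_quat([q[1],q[2],q[3],q[0]]).as_matrix(),o
def st():
    p,R,o=tool(); print("t %.2f"%o["t"],"pos",p.round(4),"x",R[:,0].round(3),"y",R[:,1].round(3),"z",R[:,2].round(3),"F",o["contact_force"].round(2),"T",o["torque"].round(3),"g",round(float(o["gripper_width"]),3))
E
python3 - <<'E'
from h import *
st()
r=read_camera("top")
for q,z in [("block",.036),("box",.116),("wide_key_head",.078),("lock",.118)]:
    for d in cut_out(q,"top")[:2]:
        m=d["pixels"].astype(np.uint8); v,u=np.nonzero(m)
        W=px2w(r,np.c_[u,v],z)[:,:2].astype(np.float32)*1000
        c,s,a=cv2.minAreaRect(W); b=cv2.boxPoints((c,s,a))
        print(q,round(d["p"],2),m.sum(),np.round(c,1),np.round(s,1),round(a,2),b.round(0).tolist())
p=r["pixels"]
a=cv2.resize(p[205:260,330:425],None,fx=8,fy=8,interpolation=cv2.INTER_CUBIC); cv2.imwrite("pics/tb.png",a[...,::-1])
a=cv2.resize(p[165:250,170:270],None,fx=7,fy=7,interpolation=cv2.INTER_CUBIC); cv2.imwrite("pics/tl.png",a[...,::-1])
E
```

```text
t 0.95 pos [ 0.1896 -0.6478  0.3039] x [0.96  0.281 0.   ] y [ 0.281 -0.96   0.   ] z [ 0. -0. -1.] F [ 0.55 -0.04 -0.41] T [-0.006 -0.007 -0.089] g 0.999
block 0.76 1482 [ 538.  -251.2] [205.2  62.4] 85.76 [[499.0, -351.0], [562.0, -356.0], [577.0, -151.0], [514.0, -147.0]]
box 0.59 5620 [597.4 186.7] [177.  228.6] 8.7 [[493.0, 286.0], [527.0, 60.0], [702.0, 87.0], [668.0, 313.0]]
```

View pics/tb.png

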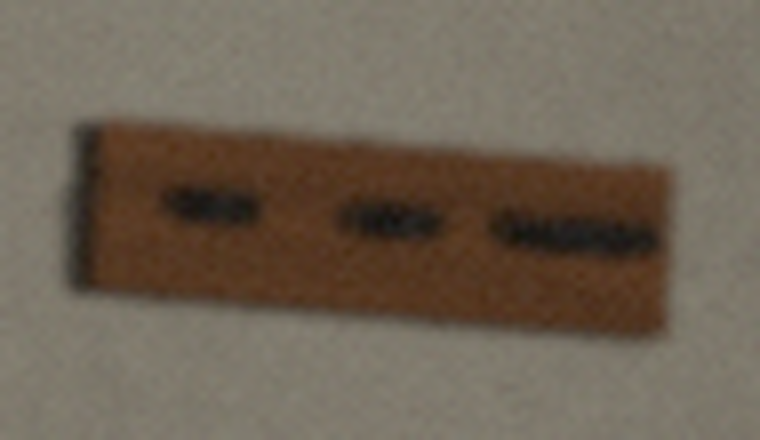

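View pics/tl.png

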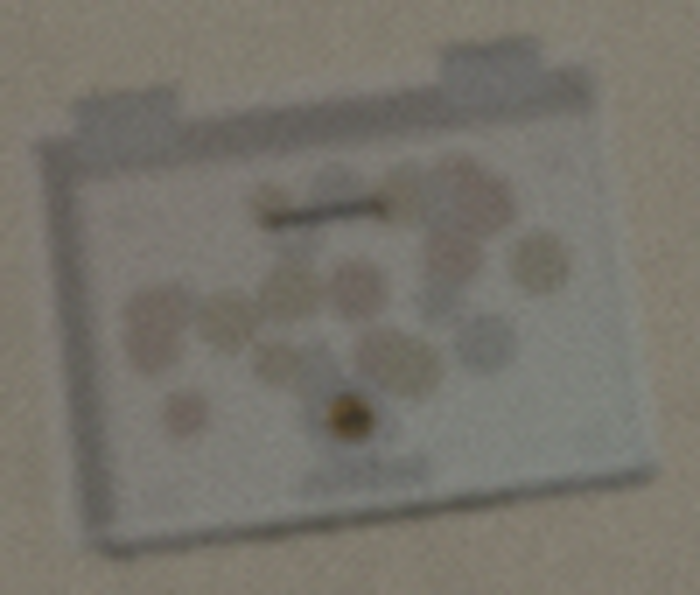

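>>> move_arm:
  gripper: [1,1,1,1,1]
  xyz:
    - [3.5,-1.8,0]
    - [7,-3.7,0]
    - [10.6,-5.5,0]
    - [14.1,-7.4,0]
    - [17.7,-9.2,0]
  twist: [-0.12,-0.24,-0.36,-0.48,-0.6]
  squeeze: 90

```text
t: 1.62
eef_pos: [0.3346, -0.5084, 0.3042]
tool_rot: [0.0, 0.903, 0.431, -0.0]
contact_force: [-0.3, -0.8, 0.3]
gripper_width: 0.999
```

```bash
python3 - <<'E'
from h import *
st()
p,R,o=tool()
print(R.T@(np.array([.537,-.316,.23])-p)*100)
E
```

```text
t 1.62 pos [ 0.3346 -0.5084  0.3042] x [ 0.629  0.777 -0.   ] y [ 0.777 -0.629  0.   ] z [ 0. -0. -1.] F [-0.3  -0.83  0.27] T [-0.051 -0.09  -0.035] g 0.999
[27.68939406  3.62741778  7.40779167]
```

>>> move_arm:
  gripper: [1,1,1,1,1]
  xyz:
    - [4,0.5,0.5]
    - [8,1,1]
    - [12,1.5,2]
    - [16,2,3]
    - [20,2.6,4]
  twist: [-0.12,-0.24,-0.36,-0.48,-0.61]

```text
t: 2.03
eef_pos: [0.4816, -0.3701, 0.264]
tool_rot: [0.0, 0.733, 0.68, -0.0]
contact_force: [1.5, -0.2, 0.3]
gripper_width: 0.997
```

```bash
python3 - <<'E'
from h import *
st()
p,R,o=tool()
print(R.T@(np.array([.537,-.316,.23])-p)*100)
E
```

```text
t 2.03 pos [ 0.4816 -0.3701  0.264 ] x [ 0.075  0.997 -0.001] y [ 0.997 -0.075  0.001] z [ 0.001 -0.001 -1.   ] F [ 1.48 -0.18  0.29] T [-0.033 -0.054  0.079] g 0.997
[5.81754829 5.11569046 3.39779029]
```

>>> move_arm:
  gripper: [1,1,1,1]
  xyz:
    - [2,2,1.4]
    - [4,4,2.5]
    - [5.8,5.1,3.4]
    - [5.8,5.1,3.4]
  twist: [0,0,0,0]

```text
t: 2.37
eef_pos: [0.5389, -0.3118, 0.2281]
tool_rot: [-0.002, 0.733, 0.681, 0.001]
contact_force: [0.2, 1.2, 0.1]
gripper_width: 1.002
```

```bash
python3 - <<'E'
from h import *
st()
r=read_camera("wrist"); cv2.imwrite("pics/w1.png",r["pixels"][...,::-1])
for q in ["wide_key_head","wide_key_tip","block","round_key1_head"]:
    print(q,[(np.round(d["centre"],4).tolist(),round(d["p"],2)) for d in spot_point(q,"wrist")[:3]])
for d in cut_out("wide_key_head","wrist")[:1]:
    cv2.imwrite("pics/m1.png",d["pixels"].astype(np.uint8)*255)
    v,u=np.nonzero(d["pixels"]); print(d["p"],u.min(),u.max(),v.min(),v.max())
E
```

```text
t 2.37 pos [ 0.5389 -0.3118  0.2281] x [0.073 0.997 0.004] y [ 0.997 -0.073 -0.001] z [-0.     0.004 -1.   ] F [0.21 1.23 0.1 ] T [ 0.051 -0.004  0.036] g 1.002
wide_key_head [([0.5367, -0.3143, 0.0608], 0.95)]
wide_key_tip []
block [([0.5416, -0.2559, 0.0], 0.88)]
round_key1_head [([0.5389, -0.2529, 0.0569], 0.97)]
0.95 241 256 165 230
```

View pics/w1.png

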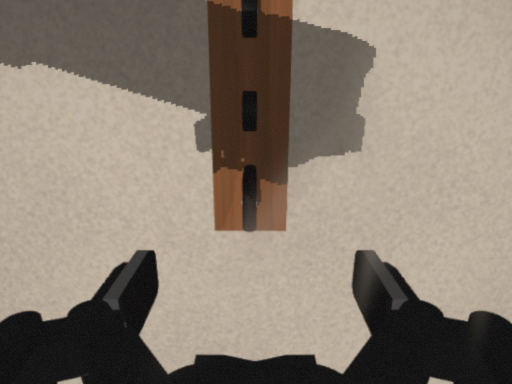

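```bash
python3 - <<'E'
from h import *
r=read_camera("wrist")
print(px2w(r,[[241,230],[256,230]],.078), px2w(r,[[245,185],[254,185]],.078))
print("blk edges",px2w(r,[[215.5,230],[286.5,230],[210.5,60],[292,60]],.036))
for q in ["wide_key_head","round_key1_head"]:
  d=cut_out(q,"wrist")[0]["pixels"]
  for row in range(168,232,8):
    u=np.nonzero(d[row])[0]
    if len(u): print(q,row,u.min(),u.max(),px2w(r,[[(u.min()+u.max())/2,row]],.078)[0].round(4))
a=cv2.resize(r["pixels"][80:250,190:310],None,fx=4,fy=4,interpolation=cv2.INTER_CUBIC)
cv2.imwrite("pics/w1c.png",np.clip(a[:,:,::-1].astype(float)*2.2,0,255).astype(np.uint8)[:600])
E
```

```text
[[ 0.52487367 -0.34413494  0.078     ]
 [ 0.53559233 -0.34502658  0.078     ]] [[ 0.53083323 -0.31077524  0.078     ]
 [ 0.53698832 -0.31128876  0.078     ]]
blk edges [[ 0.49975764 -0.3613411   0.036     ]
 [ 0.56008647 -0.36636642  0.036     ]
 [ 0.51196568 -0.22547523  0.036     ]
 [ 0.57177075 -0.2304815   0.036     ]]Traceback (most recent call last):
  File "<stdin>", line 6, in <module>
IndexError: list index out of range
```

```bash
python3 - <<'E'
from h import *
st()
r=read_camera("wrist")
print(r["fx"],r["fy"],r["cx"],r["cy"],r["k1"],np.array(r["R"]).round(3).tolist(), (-np.array(r["R"]).T@r["t"]).round(4))
print(w2px(r,[[.5315,-.352,.036],[.5355,-.3355,.078],[.5367,-.3143,.0608]]))
t=read_camera("top"); print(t["fx"],t["fy"])
# block corners in top crop
uv=np.array([[100,122],[668,165],[662,335],[85,290]])/8+[330,205]
print(px2w(t,uv,.036))
a=cv2.resize(r["pixels"][90:240,190:310],None,fx=4,fy=4,interpolation=cv2.INTER_CUBIC)
cv2.imwrite("pics/w1c.png",np.clip(a[:,:,::-1].astype(float)*2.2,0,255).astype(np.uint8))
E
```

```text
t 2.77 pos [ 0.5354 -0.3191  0.2304] x [ 0.083  0.997 -0.001] y [ 0.997 -0.083  0.001] z [ 0.    -0.001 -1.   ] F [-0.86  0.19 -0.27] T [0.025 0.027 0.014] g 1.002
339.7084228653332 339.7084228653332 254.81855790143578 188.86992293857014 -0.05770523148028002 [[0.997, -0.083, 0.001], [-0.079, -0.95, 0.303], [-0.025, -0.302, -0.953]] [ 0.5432 -0.243   0.3009]
[[251.45127964 217.59420082]
 [254.55422606 218.39000889]
 [253.80188051 182.7303084 ]]
438.7800185132386 438.7800185132386
[[ 0.57306551 -0.15732897  0.036     ]
 [ 0.55990198 -0.35541069  0.036     ]
 [ 0.50081004 -0.35077725  0.036     ]
 [ 0.51443512 -0.15100149  0.036     ]]
```

View pics/w1c.png

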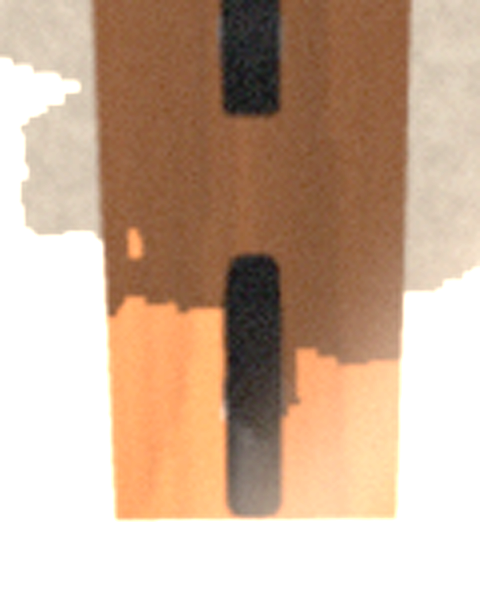

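```bash
python3 - <<'E'
from h import *
r=read_camera("wrist"); p,R,o=tool(); st()
W=np.r_[px2w(r,[[253.6,219.2]],.078),px2w(r,[[253.6,190]],.078),px2w(r,[[253.5,154]],.042),px2w(r,[[219.3,219.3],[288.8,219.3]],.036),px2w(r,[[213.7,91],[292.2,91]],.036)]
print(W.round(4)); print(((W-p)@R*100).round(2))
E
```

```text
t 2.92 pos [ 0.5357 -0.3184  0.2302] x [ 0.082  0.997 -0.   ] y [ 0.997 -0.082  0.   ] z [ 0. -0. -1.] F [ 0.47  0.37 -0.17] T [ 0.051 -0.009 -0.024] g 1.0
[[ 0.535  -0.3354  0.078 ]
 [ 0.5368 -0.3138  0.078 ]
 [ 0.5381 -0.2961  0.042 ]
 [ 0.5046 -0.3507  0.036 ]
 [ 0.563  -0.3555  0.036 ]
 [ 0.5121 -0.2467  0.036 ]
 [ 0.571  -0.2516  0.036 ]]
[[-1.7   0.06 15.22]
 [ 0.47  0.06 15.22]
 [ 2.25  0.05 18.82]
 [-3.47 -2.84 19.42]
 [-3.47  3.01 19.42]
 [ 6.96 -2.95 19.41]
 [ 6.96  2.96 19.42]]
```

The wrist view shows the wide key at px (253,154–219), aligned with the tool to under 1 mm. I descend and grip it.

>>> move_arm:
  gripper: [1,1,1,1,1]
  xyz:
    - [0.3,0.05,3.5]
    - [0.3,0.05,7]
    - [0.3,0.05,10]
    - [0.3,0.05,11.3]
    - [0.3,0.05,11.3]
  twist: [0,0,0,0,0]

```text
t: 3.33
eef_pos: [0.5348, -0.3142, 0.1138]
tool_rot: [-0.003, 0.735, 0.678, -0.001]
contact_force: [-1.0, 0.2, 1.3]
gripper_width: 1.0
```

>>> move_arm:
  gripper: [1,1,0,0,0]
  xyz:
    - [0,0,0]
    - [0,0,0]
    - [0,0,0]
    - [0,0,0]
    - [0,0,0]
  twist: [0,0,0,0,0]
  squeeze: 40

```text
t: 3.75
eef_pos: [0.5374, -0.3152, 0.1183]
tool_rot: [0.001, 0.735, 0.678, 0.0]
contact_force: [0.1, -0.3, -1.4]
gripper_width: 0.603
```

>>> move_arm:
  gripper: [0,0,0,0,0]
  xyz:
    - [0,0,0]
    - [0,0,0]
    - [0,0,0]
    - [0,0,0]
    - [0,0,0]
  twist: [0,0,0,0,0]

```text
t: 4.17
eef_pos: [0.536, -0.3149, 0.117]
tool_rot: [-0.001, 0.735, 0.678, -0.001]
contact_force: [-4.0, 0.3, 4.9]
gripper_width: 0.106
```

```bash
python3 - <<'E'
from h import *
st()
r=read_camera("wrist"); cv2.imwrite("pics/w2.png",r["pixels"][...,::-1])
E
```

```text
t 4.17 pos [ 0.536  -0.3149  0.117 ] x [ 0.081  0.997 -0.   ] y [ 0.997 -0.081 -0.002] z [-0.002  0.    -1.   ] F [-4.03  0.35  4.93] T [0.17  0.977 0.048] g 0.106
```

View pics/w2.png

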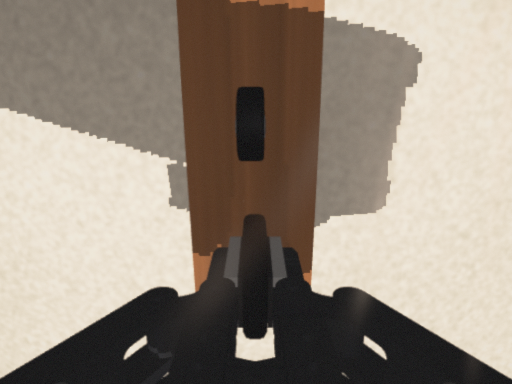

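The view shows the key held between the pads at px (255,215–338). I raise the grip force and lift straight up.

>>> move_arm:
  gripper: [0,0,0,0,0]
  xyz:
    - [0,0,0]
    - [0,0,0]
    - [0,0,-0.5]
    - [0,0,-1.5]
    - [0,0,-3]
  twist: [0,0,0,0,0]
  squeeze: 90

```text
t: 4.63
eef_pos: [0.5364, -0.3145, 0.1465]
tool_rot: [-0.001, 0.735, 0.678, -0.0]
contact_force: [0.1, 0.5, -0.9]
gripper_width: 0.104
```

>>> move_arm:
  gripper: [0,0,0,0,0]
  xyz:
    - [0,0,-2.5]
    - [0,0,-5.5]
    - [0,0,-9]
    - [0,0,-12]
    - [0,0,-12]
  twist: [0,0,0,0,0]

```text
t: 5.05
eef_pos: [0.5402, -0.3158, 0.275]
tool_rot: [0.006, 0.735, 0.678, 0.002]
contact_force: [1.1, -0.4, 0.3]
gripper_width: 0.108
```

```bash
python3 - <<'E'
from h import *
st()
r=read_camera("wrist"); cv2.imwrite("pics/w3.png",r["pixels"][...,::-1])
s=read_camera("scene"); a=cv2.resize(s["pixels"][90:240,90:240],None,fx=4,fy=4,interpolation=cv2.INTER_CUBIC); cv2.imwrite("pics/s3.png",np.clip(a[...,::-1]*1.6,0,255).astype(np.uint8))
st()
for c in ["wrist","scene"]:
  for q in ["wide_key_head","wide_key_tip"]:
    print(c,q,[(np.round(d["centre"],4).tolist(),round(d["p"],2)) for d in spot_point(q,c)[:3]])
E
```

```text
t 5.05 pos [ 0.5402 -0.3158  0.275 ] x [ 0.081  0.997 -0.005] y [ 0.997 -0.081  0.012] z [ 0.012 -0.006 -1.   ] F [ 1.11 -0.45  0.3 ] T [-0.031 -0.045 -0.023] g 0.108
t 5.15 pos [ 0.5378 -0.3151  0.2693] x [ 0.081  0.997 -0.002] y [ 0.997 -0.081  0.004] z [ 0.004 -0.002 -1.   ] F [-0.75  1.1  -1.08] T [0.011 0.077 0.018] g 0.105
wrist wide_key_head [([0.5424, -0.3115, 0.2181], 0.78)]
wrist wide_key_tip []
scene wide_key_head [([0.5381, -0.3121, 0.2161], 0.56)]
scene wide_key_tip [([0.5395, -0.3163, 0.1618], 0.47)]
```

View pics/w3.png

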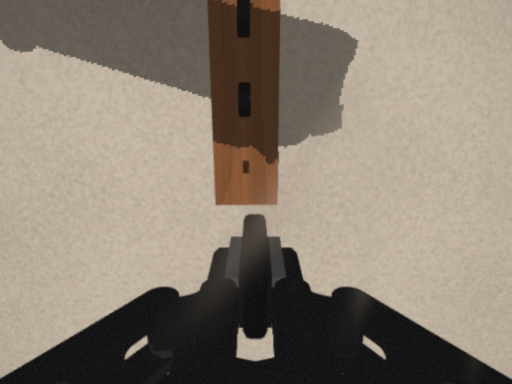

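View pics/s3.png

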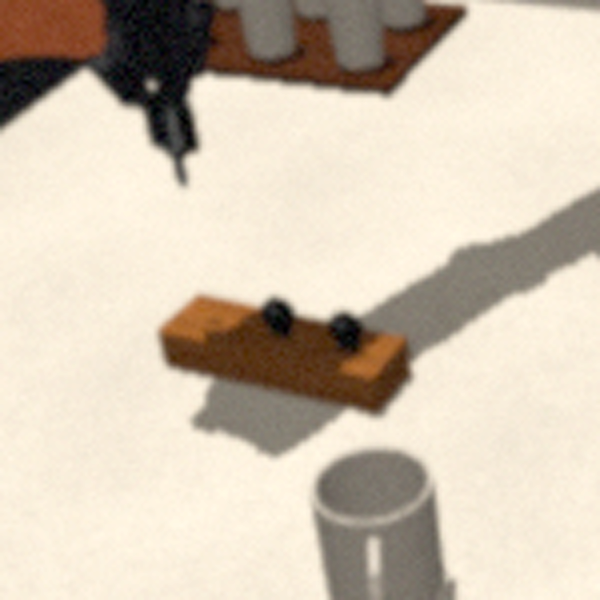

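The wide key is out of the block and the two round keys are still in it. I carry it over towards the box.

>>> move_arm:
  gripper: [0,0,0,0,0]
  xyz:
    - [3,-0.2,0]
    - [7,-0.4,0]
    - [11,-0.6,0]
    - [15,-0.8,0]
    - [19,-1.1,0]
  twist: [-0.04,-0.08,-0.12,-0.16,-0.212]

```text
t: 5.77
eef_pos: [0.5406, -0.1228, 0.2659]
tool_rot: [-0.001, 0.659, 0.752, -0.0]
contact_force: [1.0, 0.4, -0.4]
gripper_width: 0.107
```

```bash
python3 - <<'E'
from h import *
st()
p,R,o=tool()
print(R.T@(np.array([.548,.115,.27])-p)*100)
E
```

```text
t 5.77 pos [ 0.5406 -0.1228  0.2659] x [-0.132  0.991  0.001] y [ 0.991  0.132 -0.001] z [-0.002  0.001 -1.   ] F [ 1.03  0.37 -0.38] T [ 0.003 -0.056 -0.011] g 0.107
[23.47475665  3.88142346 -0.39847036]
```

>>> move_arm:
  gripper: [0,0,0,0,0]
  xyz:
    - [4,0.7,0]
    - [8,1.4,0]
    - [12,2,-0.2]
    - [16,2.7,-0.4]
    - [20,3.4,-0.4]
  twist: [0,0,0,0,0]

```text
t: 6.18
eef_pos: [0.5482, 0.0799, 0.2703]
tool_rot: [-0.0, 0.659, 0.752, -0.0]
contact_force: [0.5, 1.0, -0.6]
gripper_width: 0.102
```

>>> move_arm:
  gripper: [0,0,0,0,0]
  xyz:
    - [2,0.3,0]
    - [3.5,0.5,0]
    - [3.5,0.5,0]
    - [3.5,0.5,0]
    - [3.5,0.5,0]
  twist: [0,0,0,0,0]

```text
t: 6.6
eef_pos: [0.5491, 0.1118, 0.2701]
tool_rot: [-0.0, 0.66, 0.751, -0.001]
contact_force: [1.1, -0.4, -0.4]
gripper_width: 0.1
```

>>> move_arm:
  gripper: [0,0,0,0]
  xyz:
    - [0,0,0]
    - [0,0,0]
    - [0,0,0]
    - [0,0,0]
  twist: [0,0,0,0]

```text
t: 6.93
eef_pos: [0.5492, 0.1127, 0.2709]
tool_rot: [0.0, 0.66, 0.751, -0.0]
contact_force: [-0.7, -0.0, 0.6]
gripper_width: 0.105
```

```bash
python3 - <<'E'
from h import *
st()
r=read_camera("wrist"); cv2.imwrite("pics/w4.png",r["pixels"][...,::-1])
st()
for q in ["lock_face","box","wide_key_head","keyway_pins"]:
    print(q,[(np.round(d["centre"],4).tolist(),round(d["p"],2)) for d in spot_point(q,"wrist")[:3]])
E
```

```text
t 6.93 pos [0.5492 0.1127 0.2709] x [-0.129  0.992 -0.   ] y [0.992 0.129 0.   ] z [ 0. -0. -1.] F [-0.66 -0.01  0.6 ] T [0.006 0.035 0.028] g 0.105
t 6.98 pos [0.5492 0.1129 0.2709] x [-0.13   0.992 -0.   ] y [0.992 0.13  0.   ] z [ 0. -0. -1.] F [ 0.07 -0.57 -0.98] T [ 0.046  0.047 -0.03 ] g 0.101
lock_face [([0.5502, 0.1793, 0.1163], 0.72)]
box [([0.596, 0.1885, 0.0043], 0.79)]
wide_key_head [([0.5523, 0.1161, 0.2154], 0.77)]
keyway_pins [([0.5499, 0.1799, 0.1031], 0.91)]
```

View pics/w4.png

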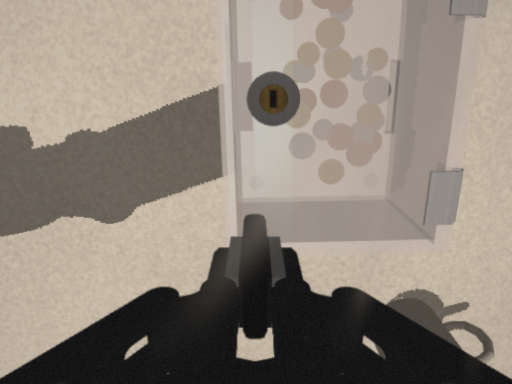

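```bash
python3 - <<'E'
from h import *
r=read_camera("wrist"); p,R,o=tool(); st()
img=r["pixels"]
a=cv2.resize(img[60:140,230:320],None,fx=7,fy=7,interpolation=cv2.INTER_CUBIC)
cv2.imwrite("pics/w4c.png",np.clip(a[:,:,::-1].astype(float)*1.8,0,255).astype(np.uint8))
# ortho-rectify patch at z=.118 in tool frame
n=np.arange(-20,20,.1)
c0=px2w(r,[[273.5,98.5]],.118)[0]; print("c0",c0,((c0-p)@R*100).round(2))
gx,gy=np.meshgrid(n,n[::-1])   # right: tool y ; up: tool x
W=c0+ (gy[...,None]*R[:,0]+gx[...,None]*R[:,1])/1000
uv=w2px(r,W.reshape(-1,3)).reshape(400,400,2).astype(np.float32)
rect=cv2.remap(img,uv[...,0],uv[...,1],cv2.INTER_CUBIC)
rect=cv2.resize(rect,(560,560)); rect=np.clip(rect.astype(float)*1.8,0,255).astype(np.uint8)
cv2.line(rect,(280,0),(280,559),(0,255,0),1);cv2.line(rect,(0,280),(559,280),(0,255,0),1)
cv2.circle(rect,(280,280),int(17*14),(0,255,0),1)
cv2.imwrite("pics/rect4.png",rect[...,::-1])
b=cv2.resize(img[195:355,190:320],None,fx=3.7,fy=3.7,interpolation=cv2.INTER_CUBIC)
cv2.imwrite("pics/w4k.png",np.clip(b[:,:,::-1].astype(float)*3,0,255).astype(np.uint8))
E
```

```text
t 7.23 pos [0.5491 0.1135 0.2709] x [-0.131  0.991  0.   ] y [0.991 0.131 0.   ] z [ 0.  0. -1.] F [ 0.61  0.57 -0.26] T [ 0.025  0.009 -0.022] g 0.103
c0 [0.5537046  0.18046163 0.118     ] [ 6.58  1.33 15.29]
```

View pics/rect4.png

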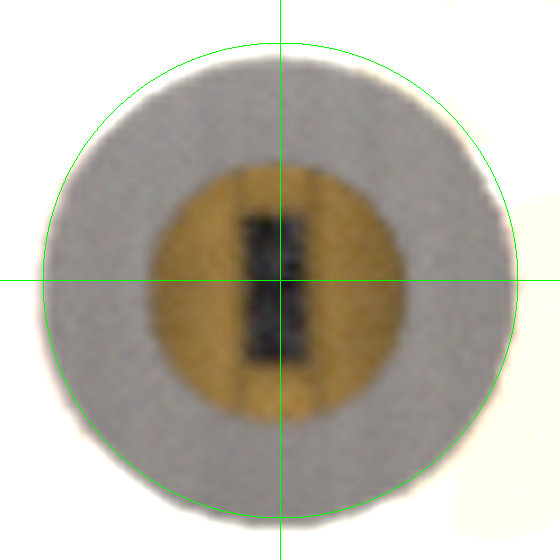

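View pics/w4k.png

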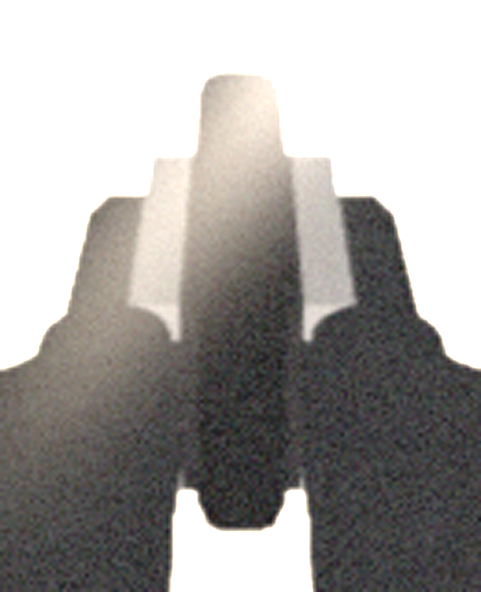

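```bash
python3 - <<'E'
from h import *
r=read_camera("wrist"); p,R,o=tool(); st()
t=lambda uv,d: (((px2w(r,[uv],p[2]-d)-p)@R)*1000)[0].round(2)
print("far top",t([254.2,337],39),"near edge if top/bottom",t([255.1,215.5],39),t([255.1,215.5],75))
# pads: inner edges rows
print("pads front tip L/R", t([190+183/3.7,195+158/3.7],72),t([190+293/3.7,195+158/3.7],72))
print("outer", t([190+155/3.7,195+158/3.7],72),t([190+330/3.7,195+158/3.7],72))
t2=read_camera("top")
c=w2px(t2,[[.5534,.1798,.118],[.5505,.1835,.118]]);print(c)
a=cv2.resize(t2["pixels"][205:245,200:250],None,fx=12,fy=12,interpolation=cv2.INTER_CUBIC)
cv2.imwrite("pics/t4.png",np.clip(a[:,:,::-1].astype(float)*1.8,0,255).astype(np.uint8))
E
```

```text
t 7.28 pos [0.5491 0.1135 0.2709] x [-0.131  0.991 -0.   ] y [0.991 0.131 0.   ] z [ 0.  0. -1.] F [-0.02 -0.25  0.2 ] T [-0.028 -0.051 -0.003] g 0.109
far top [-34366.62    -72.45  39000.  ] near edge if top/bottom [-15776.25     42.48  39000.01] [-30382.81     80.41  75000.01]
pads front tip L/R [-34751.78  -3571.49  71999.73] [-34748.98   3371.21  72000.27]
outer [-34754.28  -5339.54  71999.59] [-34750.54   5707.65  72000.45]
[[219.34949068 223.42725233]
 [217.9052865  224.52304774]]
```

View pics/t4.png

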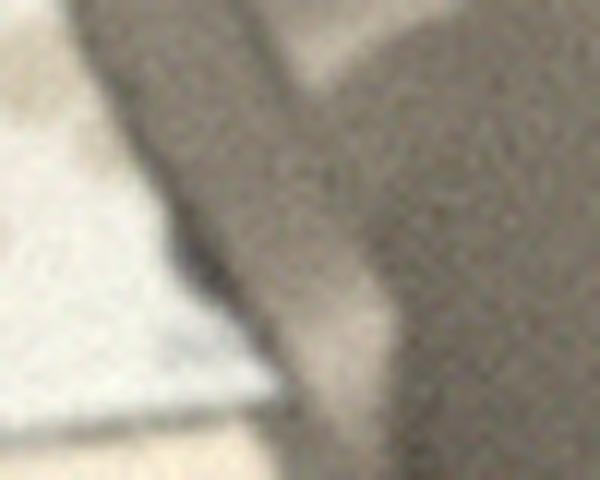

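```bash
python3 - <<'E'
from h import *
r=read_camera("wrist"); p,R,o=tool(); st()
t=lambda uv,d: (((px2w(r,[uv],p[2]-d/1000)-p)@R)*1000)[0].round(2)
print("far top",t([254.2,337],39),"near edge if top/bottom",t([255.1,215.5],39),t([255.1,215.5],75))
print("pads inner", t([190+183/3.7,195+158/3.7],72),t([190+293/3.7,195+158/3.7],72))
print("outer", t([190+155/3.7,195+158/3.7],72),t([190+330/3.7,195+158/3.7],72))
print("lock",t(w2px(r,[[.5534,.1798,.118]])[0],(p[2]-.118)*1000))
print("cam",((-np.array(r["R"]).T@r["t"]-p)@R*1000).round(1),(np.array(r["R"])@R).round(4))
E
```

```text
t 7.38 pos [0.5491 0.1135 0.2709] x [-0.131  0.991 -0.   ] y [0.991 0.131 0.   ] z [ 0. -0. -1.] F [-0.56 -0.38 -0.37] T [ 0.039 -0.018  0.036] g 0.105
far top [-20.37   1.1   39.  ] near edge if top/bottom [31.77  1.42 39.  ] [17.17  1.46 75.  ]
pads inner [ 7.33 -5.76 72.  ] [ 7.34  7.98 72.  ]
outer [ 7.33 -9.26 72.  ] [ 7.34 12.6  72.  ]
lock [ 65.21  12.88 152.91]
cam [ 76.2   1.3 -70.6] [[ 5.000e-04  1.000e+00 -0.000e+00]
 [-9.532e-01  5.000e-04 -3.023e-01]
 [-3.023e-01  2.000e-04  9.532e-01]]
```

>>> move_arm:
  gripper: [0,0,0,0,0]
  xyz:
    - [2.5,0.5,0]
    - [5,0.9,0]
    - [6.6,1.15,0]
    - [6.6,1.15,1.8]
    - [6.6,1.15,3.5]
  twist: [0,0,0,0,0]

```text
t: 7.8
eef_pos: [0.5523, 0.1826, 0.2365]
tool_rot: [0.0, 0.658, 0.753, 0.001]
contact_force: [-0.4, -1.1, -0.8]
gripper_width: 0.105
```

>>> move_arm:
  gripper: [0,0,0,0]
  xyz:
    - [0,0,0]
    - [0,0,0]
    - [0,0,0]
    - [0,0,0]
  twist: [0,0,0,0]

```text
t: 8.13
eef_pos: [0.5525, 0.1805, 0.237]
tool_rot: [0.0, 0.66, 0.752, 0.001]
contact_force: [0.6, 0.9, 1.0]
gripper_width: 0.108
```

```bash
python3 - <<'E'
from h import *
st()
r=read_camera("wrist"); cv2.imwrite("pics/w5.png",r["pixels"][...,::-1])
s=read_camera("scene"); a=cv2.resize(s["pixels"][120:220,230:330],None,fx=6,fy=6,interpolation=cv2.INTER_CUBIC); cv2.imwrite("pics/s5.png",np.clip(a[...,::-1]*1.6,0,255).astype(np.uint8))
E
```

```text
t 8.13 pos [0.5525 0.1805 0.237 ] x [-0.13   0.992  0.   ] y [0.991 0.13  0.002] z [ 0.002  0.001 -1.   ] F [0.64 0.93 1.01] T [ 0.071 -0.033  0.018] g 0.108
```

View pics/w5.png

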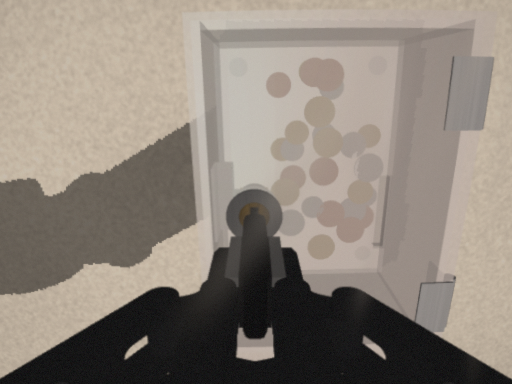

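View pics/s5.png

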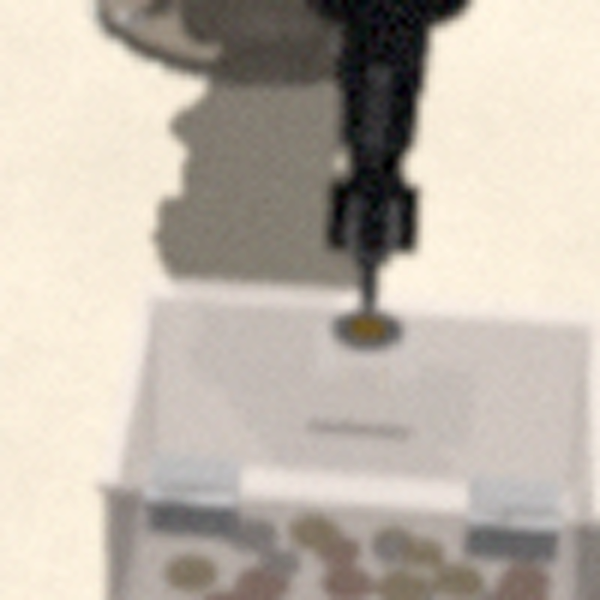

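```bash
python3 - <<'E'
from h import *
p,R,o=tool(); st()
s=read_camera("scene")
T=np.array([.5525,.1805,.128])
L=np.array([.5525,.1805,.118])
for X in (T,L,L+[-.005,0,0],L+[0,.005,0]): print(((w2px(s,[X])[0]-[230,120])*6).round(1))
b=s["pixels"][160:180,280:302]
a=cv2.resize(b,None,fx=26,fy=26,interpolation=cv2.INTER_CUBIC); cv2.imwrite("pics/s5c.png",np.clip(a[...,::-1]*1.6,0,255).astype(np.uint8))
r=read_camera("wrist");a=cv2.resize(r["pixels"][180:250,215:295],None,fx=8,fy=8,interpolation=cv2.INTER_CUBIC); cv2.imwrite("pics/w5c.png",np.clip(a[...,::-1]*2.,0,255).astype(np.uint8))
E
```

```text
t 8.23 pos [0.5524 0.1804 0.2369] x [-0.13   0.991  0.   ] y [0.991 0.13  0.002] z [ 0.002  0.    -1.   ] F [-0.21 -0.43 -0.9 ] T [-0.015  0.026  0.001] g 0.103
[364.5 310.7]
[363.4 328.1]
[365.5 322.4]
[373.7 329.6]
```

View pics/s5c.png

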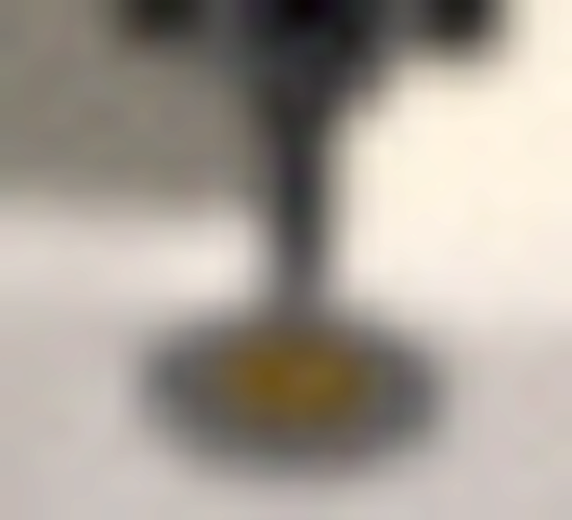

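View pics/w5c.png

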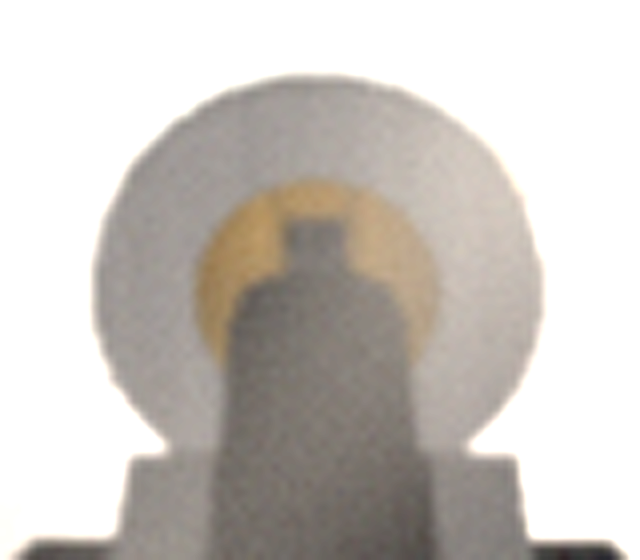

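All three views agree the blade is over the keyway: wrist ring centre px (254.7,214), key u 254.7, and the scene tip lines up with the plug. I descend gently.

>>> move_arm:
  gripper: [0,0,0,0,0]
  xyz:
    - [0,0,0.4]
    - [0,0,0.8]
    - [0,0,1.1]
    - [0,0,1.3]
    - [0,0,1.3]
  twist: [0,0,0,0,0]

```text
t: 8.75
eef_pos: [0.5519, 0.1803, 0.2223]
tool_rot: [-0.0, 0.659, 0.752, -0.0]
contact_force: [0.0, -0.6, 0.1]
gripper_width: 0.103
```

```bash
python3 - <<'E'
from h import *
st()
E
```

```text
t 8.75 pos [0.5519 0.1803 0.2223] x [-0.131  0.991 -0.   ] y [ 0.991  0.131 -0.001] z [-0.001 -0.    -1.   ] F [ 0.02 -0.57  0.14] T [-0.01  -0.038  0.001] g 0.103
```

>>> move_arm:
  gripper: [0,0,0,0,0]
  xyz:
    - [0,0,0.1]
    - [0,0,0.2]
    - [0,0,0.3]
    - [0,0,0.4]
    - [0,0,0.4]
  twist: [0,0,0,0,0]

```text
t: 9.17
eef_pos: [0.5519, 0.1804, 0.2188]
tool_rot: [0.0, 0.659, 0.752, 0.0]
contact_force: [-0.4, 0.3, -0.8]
gripper_width: 0.106
```

```bash
python3 - <<'E'
from h import *
st()
E
```

```text
t 9.17 pos [0.5519 0.1804 0.2188] x [-0.131  0.991  0.   ] y [0.991 0.131 0.   ] z [ 0.  0. -1.] F [-0.35  0.27 -0.81] T [ 0.    -0.162  0.007] g 0.106
```

>>> move_arm:
  gripper: [0,0,0,0,0]
  xyz:
    - [0.17,0,0.1]
    - [-0.17,0,0.2]
    - [0.17,0,0.25]
    - [-0.17,0,0.3]
    - [0,0,0.3]
  twist: [0,0,0,0,0]

```text
t: 9.58
eef_pos: [0.5522, 0.18, 0.216]
tool_rot: [0.0, 0.659, 0.752, 0.0]
contact_force: [-0.1, -4.8, 0.7]
gripper_width: 0.106
```

```bash
python3 - <<'E'
from h import *
st()
E
```

```text
t 9.58 pos [0.5522 0.18   0.216 ] x [-0.13   0.991 -0.   ] y [0.991 0.13  0.   ] z [ 0. -0. -1.] F [-0.14 -4.79  0.71] T [-0.95  -0.301 -0.024] g 0.106
```

>>> move_arm:
  gripper: [0,0,0,0,0]
  xyz:
    - [0.17,0,0.1]
    - [-0.17,0,0.2]
    - [0.17,0,0.3]
    - [-0.17,0,0.4]
    - [0,0,0.4]
  twist: [0,0,0,0,0]

```text
t: 10.0
eef_pos: [0.5523, 0.18, 0.212]
tool_rot: [0.0, 0.66, 0.752, 0.0]
contact_force: [2.7, -4.9, 0.5]
gripper_width: 0.108
```

```bash
python3 - <<'E'
from h import *
st()
E
```

```text
t 10.00 pos [0.5523 0.18   0.212 ] x [-0.13   0.992 -0.   ] y [0.992 0.13  0.001] z [ 0.001 -0.    -1.   ] F [ 2.69 -4.9   0.47] T [-1.063 -0.631 -0.036] g 0.108
```

>>> move_arm:
  gripper: [0,0,0,0,0]
  xyz:
    - [0.1,0.04,0.1]
    - [-0.22,0.04,0.2]
    - [0.12,0.04,0.3]
    - [-0.22,0.04,0.4]
    - [-0.05,0.04,0.4]
  twist: [0,0,0,0,0]

```text
t: 10.42
eef_pos: [0.5528, 0.1804, 0.2085]
tool_rot: [0.0, 0.659, 0.752, 0.001]
contact_force: [0.2, -3.0, 6.6]
gripper_width: 0.107
```

```bash
python3 - <<'E'
from h import *
st()
E
```

```text
t 10.42 pos [0.5528 0.1804 0.2085] x [-0.131  0.991  0.001] y [0.991 0.131 0.001] z [ 0.001  0.001 -1.   ] F [ 0.21 -3.03  6.59] T [-0.708 -0.246 -0.005] g 0.107
```

>>> move_arm:
  gripper: [0,0,0,0,0]
  xyz:
    - [0.17,0,0.05]
    - [-0.2,0,0.1]
    - [0.17,0,0.15]
    - [-0.2,0,0.2]
    - [0,0,0.2]
  twist: [0,0,0,0,0]

```text
t: 10.83
eef_pos: [0.5529, 0.1811, 0.2069]
tool_rot: [0.0, 0.659, 0.752, 0.001]
contact_force: [0.2, -3.6, 7.7]
gripper_width: 0.106
```

>>> move_arm:
  gripper: [0,0,0,0,0]
  xyz:
    - [0.17,0,0.05]
    - [-0.2,0,0.1]
    - [0.17,0,0.15]
    - [-0.2,0,0.2]
    - [0,0,0.2]
  twist: [0,0,0,0,0]

```text
t: 11.25
eef_pos: [0.5526, 0.1811, 0.2043]
tool_rot: [-0.0, 0.659, 0.752, 0.001]
contact_force: [1.4, -1.0, 4.0]
gripper_width: 0.101
```

```bash
python3 - <<'E'
from h import *
st()
E
```

```text
t 11.25 pos [0.5526 0.1811 0.2043] x [-0.131  0.991  0.002] y [0.991 0.131 0.001] z [ 0.001  0.002 -1.   ] F [ 1.44 -0.99  3.98] T [-0.158 -0.419  0.007] g 0.101
```

>>> move_arm:
  gripper: [0,0,0,0,0]
  xyz:
    - [0.15,0,0.1]
    - [-0.15,0,0.2]
    - [0.15,0,0.3]
    - [-0.1,0,0.4]
    - [0,0,0.45]
  twist: [0,0,0,0,0]

```text
t: 11.67
eef_pos: [0.5521, 0.1808, 0.1992]
tool_rot: [-0.001, 0.659, 0.752, 0.0]
contact_force: [0.1, 1.8, 3.6]
gripper_width: 0.102
```

```bash
python3 - <<'E'
from h import *
st()
s=read_camera("scene"); a=cv2.resize(s["pixels"][140:190,265:315],None,fx=11,fy=11,interpolation=cv2.INTER_CUBIC); cv2.imwrite("pics/s6.png",np.clip(a[...,::-1]*1.6,0,255).astype(np.uint8))
r=read_camera("wrist"); cv2.imwrite("pics/w6.png",r["pixels"][...,::-1])
E
```

```text
t 11.67 pos [0.5521 0.1808 0.1992] x [-0.131  0.991  0.002] y [ 0.991  0.131 -0.   ] z [-0.     0.001 -1.   ] F [0.12 1.76 3.64] T [ 0.538 -0.009 -0.045] g 0.102
```

View pics/s6.png

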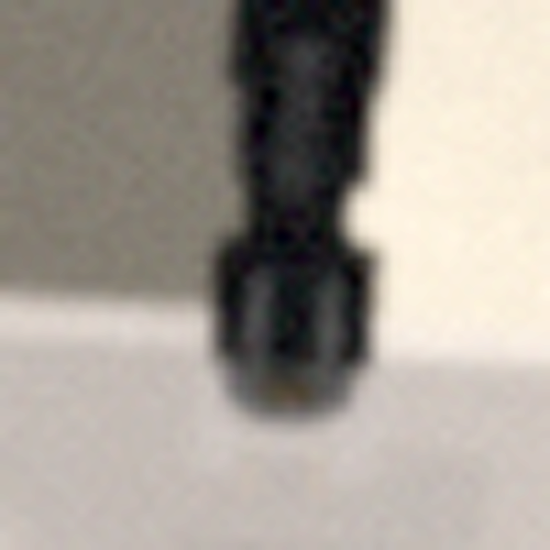

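View pics/w6.png

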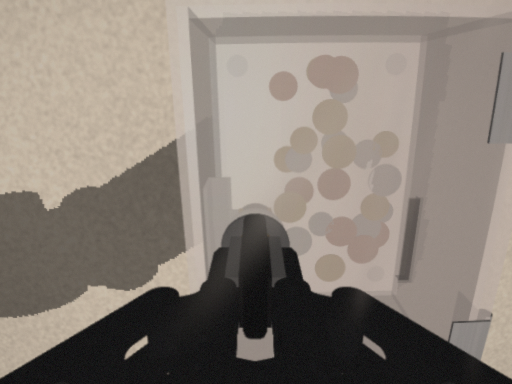

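The key is nearly home: the collar is at the plug in the scene crop and the head covers the plug in the wrist view. I press on to find the collar contact.

>>> move_arm:
  gripper: [0,0,0,0,0]
  xyz:
    - [0.1,0,0.05]
    - [-0.1,0,0.1]
    - [0,0,0.15]
    - [0,0,0.15]
    - [0,0,0.15]
  twist: [0,0,0,0,0]

```text
t: 12.18
eef_pos: [0.5521, 0.1808, 0.1989]
tool_rot: [-0.0, 0.659, 0.752, 0.0]
contact_force: [-3.4, 2.2, 11.5]
gripper_width: 0.107
```

```bash
python3 - <<'E'
from h import *
st()
E
```

```text
t 12.18 pos [0.5521 0.1808 0.1989] x [-0.131  0.991  0.001] y [0.991 0.131 0.   ] z [ 0.     0.001 -1.   ] F [-3.36  2.17 11.52] T [ 0.835  0.782 -0.071] g 0.107
```

>>> move_arm:
  gripper: [0,0,0,0]
  xyz:
    - [0.05,0.03,0.05]
    - [-0.05,0.03,0.1]
    - [0,0.03,0.1]
    - [0,0.03,0.1]
  twist: [0,0,0,0]

```text
t: 12.52
eef_pos: [0.5522, 0.181, 0.1987]
tool_rot: [-0.0, 0.659, 0.752, 0.0]
contact_force: [-7.0, 2.1, 19.0]
gripper_width: 0.103
```

```bash
python3 - <<'E'
from h import *
st()
E
```

```text
t 12.52 pos [0.5522 0.181  0.1987] x [-0.131  0.991  0.   ] y [0.991 0.131 0.   ] z [-0.  0. -1.] F [-6.99  2.08 19.01] T [0.473 1.537 0.01 ] g 0.103
```

>>> move_arm:
  gripper: [0,0,0,0,0]
  xyz:
    - [0,-0.06,-0.12]
    - [0,-0.06,-0.12]
    - [0,-0.06,-0.12]
    - [0,-0.06,-0.12]
    - [0,-0.06,-0.12]
  twist: [0,0,0.1,0.2,0.3]

```text
t: 12.93
eef_pos: [0.5525, 0.1808, 0.1989]
tool_rot: [-0.0, 0.766, 0.643, 0.001]
contact_force: [-1.3, 3.7, 7.4]
gripper_width: 0.107
```

```bash
python3 - <<'E'
from h import *
st()
E
```

```text
t 12.93 pos [0.5525 0.1808 0.1989] x [0.173 0.985 0.002] y [ 0.985 -0.173  0.001] z [ 0.002  0.001 -1.   ] F [-1.33  3.71  7.43] T [0.99  0.069 0.079] g 0.107
```

>>> move_arm:
  gripper: [0,0,0,0,0]
  xyz:
    - [0.02,0,0]
    - [0.02,0,0]
    - [0.02,0,0]
    - [0.02,0,0]
    - [0.02,0,0]
  twist: [0.11,0.22,0.33,0.44,0.55]

```text
t: 13.35
eef_pos: [0.5527, 0.1806, 0.1989]
tool_rot: [0.0, 0.912, 0.411, 0.001]
contact_force: [-1.0, 2.9, 6.8]
gripper_width: 0.105
```

```bash
python3 - <<'E'
from h import *
st(); print(get_obs()["q"].round(2))
E
```

```text
t 13.35 pos [0.5527 0.1806 0.1989] x [0.662 0.749 0.002] y [ 0.749 -0.662  0.001] z [ 0.002  0.001 -1.   ] F [-0.97  2.89  6.81] T [ 0.792 -0.033  0.057] g 0.105
[-0.16  0.47 -0.34  1.86  0.2   0.85 -1.32]
```

>>> move_arm:
  gripper: [0,0,0,0,0]
  xyz:
    - [0,0,0]
    - [0,0,0]
    - [0,0,0]
    - [0,0,0]
    - [0,0,0]
  twist: [0.11,0.22,0.33,0.44,0.55]

```text
t: 13.77
eef_pos: [0.5528, 0.1803, 0.1989]
tool_rot: [-0.0, 0.989, 0.148, 0.001]
contact_force: [-0.5, 2.5, 7.2]
gripper_width: 0.11
```

```bash
python3 - <<'E'
from h import *
st(); print(get_obs()["q"].round(2))
E
```

```text
t 13.77 pos [0.5528 0.1803 0.1989] x [0.956 0.292 0.002] y [ 0.292 -0.956  0.   ] z [ 0.002  0.    -1.   ] F [-0.5   2.47  7.17] T [0.628 0.012 0.092] g 0.11
[-0.26  0.45 -0.21  1.87  0.13  0.83 -1.81]
```

>>> move_arm:
  gripper: [0,0,0,0,0]
  xyz:
    - [0,0,0]
    - [0,0,0]
    - [0,0,0]
    - [0,0,0]
    - [0,0,0]
  twist: [0.1,0.2,0.27,0.3,0.3]

```text
t: 14.18
eef_pos: [0.5527, 0.1801, 0.1989]
tool_rot: [0.0, 1.0, 0.0, 0.001]
contact_force: [0.5, 1.8, 7.7]
gripper_width: 0.098
```

```bash
python3 - <<'E'
from h import *
st(); p,R,o=tool(); print(np.degrees(np.arctan2(R[1,1],R[0,1])))
E
```

```text
t 14.18 pos [0.5527 0.1801 0.1989] x [1.    0.    0.002] y [ 0. -1.  0.] z [ 0.002 -0.    -1.   ] F [0.47 1.82 7.72] T [ 0.501 -0.015  0.145] g 0.098
-89.99127859898428
```

>>> move_arm:
  gripper: [0,0,0,0]
  xyz:
    - [0,0,0]
    - [0,0,0]
    - [0,0,0]
    - [0,0,0]
  twist: [0.04,0.08,0.08,0.08]

```text
t: 14.52
eef_pos: [0.5527, 0.1801, 0.1989]
tool_rot: [-0.0, 0.999, -0.039, 0.001]
contact_force: [0.0, 2.4, 7.6]
gripper_width: 0.101
```

```bash
python3 - <<'E'
from h import *
for _ in range(3):
  st(); read_camera("wrist")
p,R,o=tool(); print(np.degrees(np.arctan2(R[1,1],R[0,1])))
E
```

```text
t 14.52 pos [0.5527 0.1801 0.1989] x [ 0.997 -0.078  0.001] y [-0.078 -0.997 -0.   ] z [ 0.001 -0.    -1.   ] F [0.04 2.39 7.63] T [0.535 0.018 0.155] g 0.101
t 14.57 pos [0.5527 0.1801 0.1989] x [ 0.997 -0.078  0.001] y [-0.078 -0.997 -0.   ] z [ 0.001 -0.    -1.   ] F [-0.54  1.98  8.49] T [0.527 0.043 0.133] g 0.107
t 14.62 pos [0.5527 0.1801 0.1989] x [ 0.997 -0.078  0.001] y [-0.078 -0.997 -0.   ] z [ 0.001 -0.    -1.   ] F [-0.34  2.57  7.09] T [0.538 0.04  0.137] g 0.105
-94.48412247406428
```

>>> move_arm:
  gripper: [0,0,0,0]
  xyz:
    - [0,0,0]
    - [0,0,0]
    - [0,0,0]
    - [0,0,0]
  twist: [0.04,0.08,0.08,0.08]

```text
t: 15.0
eef_pos: [0.5528, 0.1801, 0.1989]
tool_rot: [-0.0, 0.997, -0.079, 0.001]
contact_force: [-0.3, 1.9, 8.2]
gripper_width: 0.107
```

```bash
python3 - <<'E'
from h import *
r=read_camera("wrist"); cv2.imwrite("pics/w7.png",r["pixels"][...,::-1])
for _ in range(2):
  st(); s=read_camera("scene")
a=cv2.resize(s["pixels"][140:190,265:315],None,fx=11,fy=11,interpolation=cv2.INTER_CUBIC); cv2.imwrite("pics/s7.png",np.clip(a[...,::-1]*1.6,0,255).astype(np.uint8))
p,R,o=tool(); print(np.degrees(np.arctan2(R[1,1],R[0,1])))
E
```

```text
t 15.05 pos [0.5527 0.1801 0.1989] x [ 0.988 -0.157  0.001] y [-0.157 -0.988 -0.   ] z [ 0.001 -0.    -1.   ] F [0.03 2.69 6.91] T [0.504 0.003 0.217] g 0.101
t 15.10 pos [0.5528 0.1801 0.1989] x [ 0.988 -0.157  0.001] y [-0.157 -0.988 -0.   ] z [ 0.001 -0.    -1.   ] F [0.54 2.44 8.28] T [0.535 0.048 0.208] g 0.1
-99.05001422957221
```

View pics/w7.png

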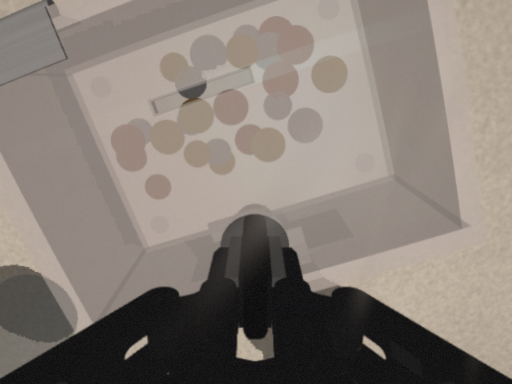

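View pics/s7.png

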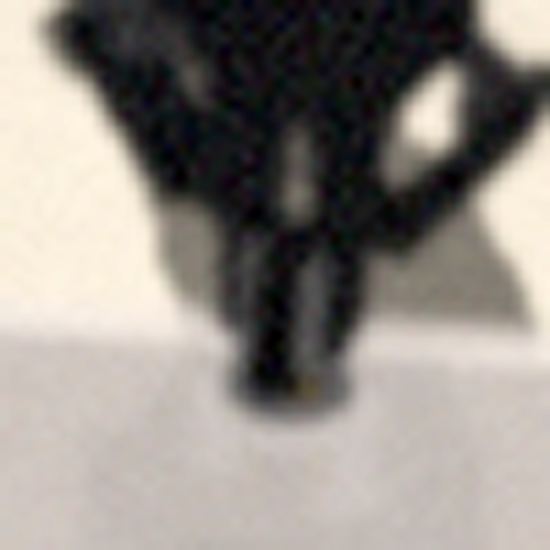

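>>> move_arm:
  gripper: [0,0,0,0]
  xyz:
    - [0,0,0]
    - [0,0,0]
    - [0,0,0]
    - [0,0,0]
  twist: [0.03,0.06,0.06,0.06]

```text
t: 15.48
eef_pos: [0.5527, 0.1801, 0.1989]
tool_rot: [-0.0, 0.994, -0.109, 0.001]
contact_force: [-0.3, 1.8, 7.8]
gripper_width: 0.103
```

```bash
python3 - <<'E'
from h import *
for _ in range(3):
  st(); s=read_camera("wrist")
cv2.imwrite("pics/w8.png",s["pixels"][...,::-1])
p,R,o=tool(); print(np.degrees(np.arctan2(R[1,1],R[0,1])))
E
```

```text
t 15.48 pos [0.5527 0.1801 0.1989] x [ 0.976 -0.216  0.001] y [-0.216 -0.976 -0.   ] z [ 0.001 -0.    -1.   ] F [-0.31  1.82  7.77] T [ 0.44  -0.018  0.307] g 0.103
t 15.53 pos [0.5528 0.1801 0.1989] x [ 0.976 -0.216  0.002] y [-0.216 -0.976 -0.   ] z [ 0.002 -0.    -1.   ] F [-0.    2.65  8.67] T [0.443 0.02  0.34 ] g 0.105
t 15.58 pos [0.5527 0.1801 0.1989] x [ 0.976 -0.216  0.001] y [-0.216 -0.976 -0.   ] z [ 0.001 -0.    -1.   ] F [-0.86  2.16  8.  ] T [0.463 0.009 0.345] g 0.101
-102.4606563299256
```

View pics/w8.png

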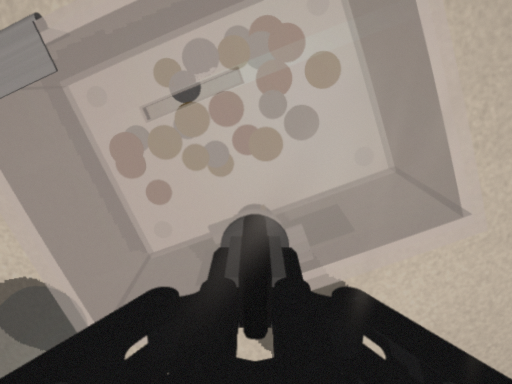

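The torque now climbs beyond the spring's 0.14 N m (0.21, then 0.34), so the plug is on its stop. A last check of the scene follows, then I hand in.

```bash
python3 - <<'E'
from h import *
s=read_camera("scene"); cv2.imwrite("pics/s9.png",s["pixels"][...,::-1])
for q in ["round_key1_head","mug_center","tea_jar_center"]:
    print(q,[(np.round(d["centre"],3).tolist(),round(d["p"],2)) for d in spot_point(q,"scene")[:3]])
st()
E
```

```text
round_key1_head [([0.541, -0.256, 0.057], 0.65)]
mug_center [([0.757, -0.072, 0.052], 0.8), ([0.554, 0.182, 0.104], 0.61)]
tea_jar_center [([0.457, 0.408, 0.067], 0.73), ([0.54, -0.253, 0.056], 0.63)]
t 15.83 pos [0.5527 0.1801 0.1989] x [ 0.976 -0.216  0.001] y [-0.216 -0.976 -0.   ] z [ 0.001 -0.    -1.   ] F [-0.34  1.29  8.82] T [ 0.441 -0.011  0.283] g 0.103
```

View pics/s9.png

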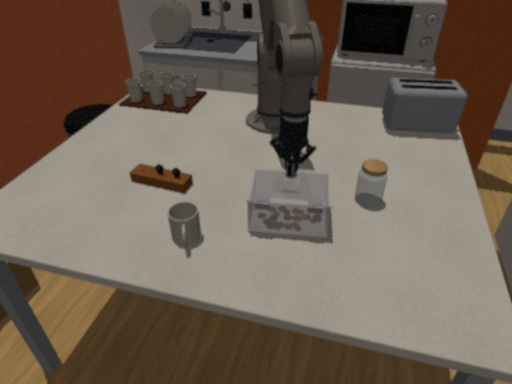

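```bash
python3 - <<'E'
from h import *
st(); print(hand_in())
E
```

```text
t 15.83 pos [0.5527 0.1801 0.1989] x [ 0.976 -0.216  0.001] y [-0.216 -0.976 -0.   ] z [ 0.001 -0.    -1.   ] F [-0.34  1.29  8.82] T [ 0.441 -0.011  0.283] g 0.103
the job is handed in; nothing more can be done
None
```

The wide key is fully home in the lock and turned clockwise to its stop. I handed the job in at 15.8 s with the gripper still holding it turned, with 90 N of grip and about 8 N of downward push.

- **Insertion:** I rocked the key along the keyway to work past both pins. It stopped at the height expected for the collar on the lock face, and pressing harder (up to 19 N) moved it no further.
- **Turn:** The gripper turned about 110°, of which about 9° is play in the keyway. The reaction torque rose from the spring's roughly 0.14 N m to 0.28–0.34 N m, so I take it to be on the stop. I could not see the plug's angle directly. The last torque reading (0.28) was below the peak (0.34), so a little yaw creep in the grip is possible, but it was still well above what the spring needs.
- **Other things:** In the last scene picture the two round keys, the mug and the jar are where they were, to within the measuring error of about 4 mm.

One disagreement along the way: the wrist camera read about 1.3 mm too far to one side. I corrected for it before inserting the key.

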